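Level the stage plate by its two foot screws

ROBOT

A 6-joint arm with a two-finger parallel gripper is mounted at the origin on a cart in front of the work surface, level with it; the furniture and walls round the work are solid. World frame = base frame: x ahead of the robot, y to its left, z up, the work surface at z = 0. Lengths are in mm, angles in rad, forces in N, time in s.
With the tool pointing down it reaches from about 325 to 775 mm from the base axis. Payload 9.3 kg.
Tool frame: the origin (TCP) lies between the finger pads, 19 mm behind the fingertips; this is the grasp point; z points along the fingers, y is the line along which they close (so a half turn about z gives the same grasp; the last joint's range is limited). The gripper opens to 85 mm and grips with 20 to 120 N. Pads are 22 mm wide; open, the fingers measure 114 mm over their backs; the gripper's body (76 mm by 85 mm) begins 54 mm behind the grasp point. The pads swing forward as they close: fully open they stand 13 mm farther back than shut.
Start: joints at [-1.341, 0.259, 0.021, 1.334, 0, 1.418], TCP at [205.429, -510.192, 249.979] pointing down, gripper open.
Joint ranges: [-3.04, 3.04], [-0.91, 1.82], [-1.04, 1.36], [-1.92, 1.95], [-1.52, 1.45], [-3.14, 3.14]. Speed limits (rad/s): [2.22, 2.22, 2.79, 3.14, 3.14, 3.14].

INTERFACE

Orientations are given as a 3x3 rotation matrix whose columns are the frame's x, y, z axes.
In Python, from rig import bot gives the robot as it stands.
- The arm moves only by the shell command python3 -m creep 'ROWS' [FORCE]. ROWS is JSON, a list that holds one entry, the list of rows, each a list of 7 numbers: the turn, a rotation vector about the tool's x, y, z in rad, then the shift along the tool's x, y, z in m, then the finger opening in m, from 0 to 0.0854. In form: [[[ax, ay, az, dx, dy, dz, hand], ...]]. A call has 1 to 12 rows; each row shifts and turns the commanded pose from where the row before left it, along the tool's axes as they then stand; what a row does not reach is not made up. A row lasts 1/8 s, in which the tool goes at most 62.5 mm and 10.7 degrees, less where a joint would pass 70% of its speed; a pose out of reach is approached as far as the arm can. A call is refused whole if a number of a shift passes 0.0625 or a number of a turn 0.188, either way. A call with a gripper value outside its range is refused whole. The fingers move at their own pace and stop on an object; FORCE is the grip in N (left out, the last holds). Time passes only in rows, so rows that do not move let the fingers close. It gives the time, the measured TCP pose, the force, the opening and the grip force at its end, in the units of the state.
- bot.state(): the state, without advancing time (a new reading comes with each control period).
- bot.grab_frame(name): name is "side" or "top" or "wrist"; returns the picture (384x512x3 uint8, red, green, blue); there is no depth.
- bot.calibration(name): a dict with "fx", "fy", "cx", "cy" (pixels), "R" (3x3) and "t" (3): a world point X has camera coordinates R X + t. Camera axes: x right, y down, z forward; pixel columns grow to the right and rows downward; lengths in mm; the calibration is good to about 2 mm. A picture is of the moment at which its call begins: read the wrist's pose just before it. calibration takes no time and is no camera call; for the wrist camera it gives the pose at the moment of the call.
- bot.hand_in(): hands the job in; it is judged then, once.
The state is a dict: "time": time; "joint_pos": joint angles; "joint_velocities": joint speeds; "joint_efforts": joint torques, N m; "ee_pos": TCP position; "ee_rot": TCP orientation; "force": force on the tool from outside, world axes, zero at the start; "moment": the same for the moment, N m; "width": opening from 0.0 (shut) to 1.0 (fully open); "grip_force": force on a finger pad.
Only numpy, scipy, OpenCV 4.12 (cv2) and the standard library are available. Lean on these libraries where they do the work, as an engineer would, in place of code of your own. Each camera call takes 0.05 s, during which the arm holds its last target. There are 200 camera calls.

TASK

The small levelling stage on the plywood riser beside the kilns is out of level. Turn its red and its blue foot screw, each by as much as it needs, until the bubble in the vial with the red end caps and the bubble in the vial with the blue end caps both rest between the two black lines of their vials, then let go.

Things in the scene. Friction and masses are not known exactly. Their poses are not given: they have to be found in the camera images.
- red_screw_grip (a point): Red foot screw of the aluminium stage (132 mm, fixed): upright round knob, 36 mm dia, 25 mm tall, top 219 mm above the counter. Point: on its axis, 4 mm below its top, a good TCP spot to grip from above in any direction (vials end 24 mm lower). Clockwise from above drives the red bubble 16 mm per rad toward this screw. Turns easily, stays put; stops 1.5 rad either side of level.
- blue_screw_grip (a point): Blue foot screw, same size, stops and behaviour, at the opposite corner of the plate, 141 mm from the red one. Point: on its axis, 4 mm below the knob's top. Clockwise from above drives the blue bubble 16 mm per rad toward this screw. Neither screw affects the other's vial. It may start off either way or be nearly level. A knobless pivot foot stands at the corner between the screws.
- red_bubble (a joint): Pale bubble, 16 mm long, in the green tube vial with red end caps, along the plate's edge from pivot foot to red screw. Value in m: bubble's centre from the vial's middle, 0 = level, positive = toward the red screw. The black lines stand 14 mm either side of the middle, so it is between them within 6 mm of 0. Starts on the pivot side.
- blue_bubble (a joint): Pale bubble, 16 mm long, in the like vial with blue end caps, along the plate's edge from pivot foot to blue screw. Value in m: bubble's centre from the vial's middle, 0 = level, positive = toward the blue screw; between the black lines within 6 mm of 0.

How it is judged (in metres and radians):
At the end, for the whole second after the job is handed in: Both bubbles lie at rest between the black lines of their vials, that is within 6 mm of the middle (value of joint red_bubble between -0.006 and 0.006 m and value of joint blue_bubble between -0.006 and 0.006 m and velocity of joint red_bubble between -0.003 and 0.003 m/s and velocity of joint blue_bubble between -0.003 and 0.003 m/s); the robot touches nothing.
It also fails if it takes over 48 s, if anything falls off the work surface, if the arm or the gripper's body presses on something with over 40 N, if the wrist force passes 120 N, or if a joint passes its speed limit or range.

## Working session

There is one attempt and no reset: what is moved stays moved. The work goes in short steps, Python scripts to look and compute and a shell command to move; the robot and the scene stay as the last step left them, time stands still between calls to the robot, and variables do not carry over. Pictures are saved under pics/ and viewed, at most 10 in all, crops included, and the job is handed in when it is done.

```bash
mkdir -p pics; python3 - <<'E'
from rig import bot
import cv2,numpy as np
s=bot.state();print(s['time'],s['ee_pos'],np.round(s['ee_rot'],3).tolist(),s['width'])
a=[]
for n in ("side","top"):
    f=bot.grab_frame(n);cv2.imwrite(f'pics/{n}0.png',f[...,::-1]);a.append(f)
    c=bot.calibration(n);print(n,{k:np.round(v,3).tolist() for k,v in c.items()})
E
```

```text
0.0 [ 205.38830559 -509.94762866  249.34131991] [[0.928, 0.374, -0.0], [0.374, -0.928, 0.001], [0.0, -0.001, -1.0]] 1.0012291667012378
side {'fx': 438.18, 'fy': 438.18, 'cx': 255.39, 'cy': 187.465, 'R': [[0.999, -0.033, 0.019], [-0.003, -0.56, -0.829], [0.037, 0.828, -0.559]], 't': [-520.492, 370.118, 699.138]}
top {'fx': 456.215, 'fy': 456.215, 'cx': 253.554, 'cy': 196.074, 'R': [[0.26, -0.966, -0.002], [-0.911, -0.244, -0.334], [0.322, 0.088, -0.943]], 't': [130.47, 658.885, 881.632]}
```

View pics/top0.png

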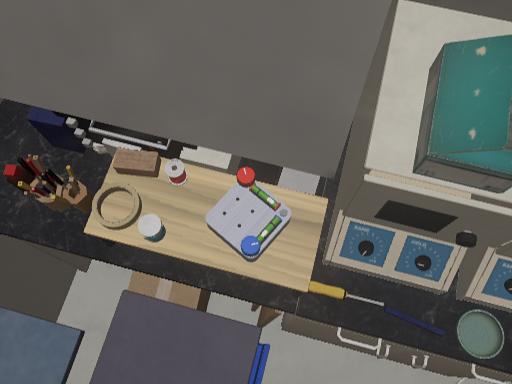

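View pics/side0.png

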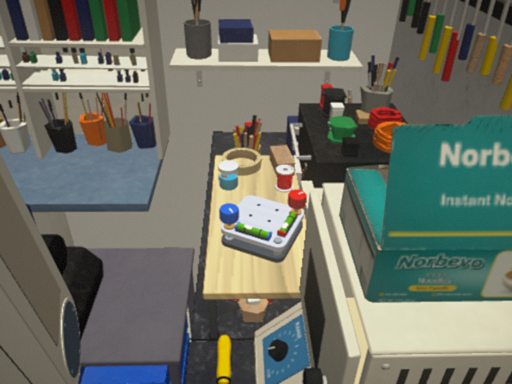

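Top view: red knob at about (246,176), blue at (251,245) and pivot at (284,212). Both vials are visible, and the kilns are on the right. Side view: red (297,199), blue (229,214).

```bash
cat > h.py <<'E'
import cv2,numpy as np
from rig import bot
def ray(c,u,v,z):
    R=np.array(c['R']);t=np.array(c['t']);o=-R.T@t
    d=R.T@np.array([(u-c['cx'])/c['fx'],(v-c['cy'])/c['fy'],1]);return o+d*(z-o[2])/d[2]
def blob(f,col,box):
    h=cv2.cvtColor(f,cv2.COLOR_RGB2HSV)
    m=((cv2.inRange(h,(0,150,90),(8,255,255))|cv2.inRange(h,(172,150,90),(180,255,255))) if col=='red' else cv2.inRange(h,(105,140,80),(128,255,255)))
    x0,y0,x1,y1=box;k=np.zeros_like(m);k[y0:y1,x0:x1]=m[y0:y1,x0:x1]
    n,_,st,ce=cv2.connectedComponentsWithStats(k);i=1+np.argmax(st[1:,4]);return ce[i],st[i]
E
python3 - <<'E'
from h import *
P={}
for n,b in (("top",{'red':(230,160,262,192),'blue':(235,228,265,262)}),("side",{'red':(283,185,312,212),'blue':(212,200,245,235)})):
    f=cv2.imread(f'pics/{n}0.png')[...,::-1].copy();c=bot.calibration(n)
    for k,x in b.items():
        ce,st=blob(f,k,x);print(n,k,ce,st,ray(c,*ce,213 if n=='top' else 208))
    if n=='top': cv2.imwrite('pics/crop0.png',np.hstack([cv2.resize(f[160:265,200:300,::-1],None,fx=5.5,fy=5.5,interpolation=cv2.INTER_CUBIC)]))
E
```

```text
top red [245.35909091 175.00909091] [237 167  18  17 220] [607.07397289 314.6090659  213.        ]
top blue [249.7877551  244.79591837] [241 236  19  18 245] [472.96416016 269.08122471 213.        ]
side red [296.55849057 198.96981132] [289 190  17  19 265] [608.15792759 309.74473679 208.        ]
side blue [228.43560606 212.87121212] [220 204  18  20 264] [475.15590966 265.84848822 208.        ]
```

View pics/crop0.png

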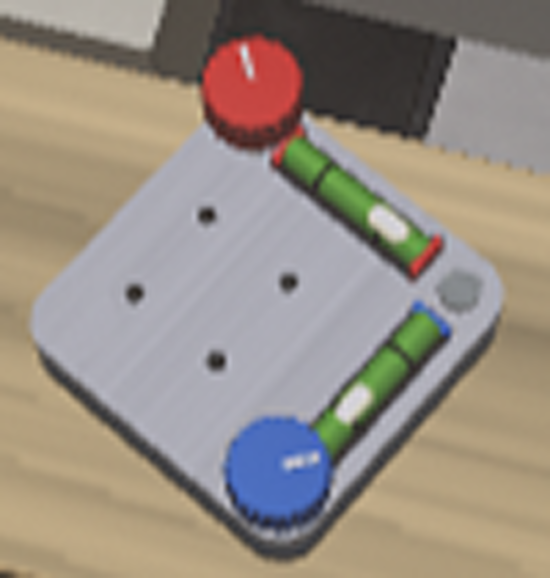

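Crop: the red bubble, at (388,222), is past the vial's middle on the pivot side, by about -11 mm. The blue bubble, at (353,404), is about 5 mm toward the blue screw and needs a closer look. Next I check the kiln's clearance for the swing.

```bash
python3 - <<'E'
from h import *
T=bot.calibration('top');S=bot.calibration('side')
def tri(a,b):
    L=[]
    for c in(T,S):
        K=np.array([[c['fx'],0,c['cx']],[0,c['fy'],c['cy']],[0,0,1]]);L.append(K@np.c_[np.array(c['R']),c['t']])
    X=cv2.triangulatePoints(L[0],L[1],np.array(a,float),np.array(b,float))[:,0];return (X[:3]/X[3]).round()
print('knob',tri((366,248),(277,350)),'screwdriver',tri((328,290),(224,358)))
print('panel corner', tri((326,262),(255,384)),'boxcorner',tri((416,180),(372,298)),'boxtopcorner',tri((430,132),(390,258)))
for p in((326,262),(368,195),(335,215),(300,165),(395,5),(260,350),(110,295)):
    print(p,[ray(T,*p,z).round()[:2].tolist() for z in(0,150,300,400)])
print('wristcal',{k:np.round(v,3).tolist() for k,v in bot.calibration('wrist').items()})
E
```

```text
knob [554.  39. 109.] screwdriver [465.  88.  20.]
panel corner [534.  94. -67.] boxcorner [664.   1. 266.] boxtopcorner [698.  11. 342.]
(326, 262) [[528.0, 103.0], [493.0, 118.0], [458.0, 133.0], [434.0, 143.0]]
(368, 195) [[716.0, 38.0], [654.0, 62.0], [593.0, 87.0], [551.0, 103.0]]
(335, 215) [[645.0, 105.0], [594.0, 120.0], [542.0, 135.0], [507.0, 145.0]]
(300, 165) [[751.0, 216.0], [684.0, 215.0], [617.0, 214.0], [573.0, 214.0]]
(395, 5) [[1307.0, 66.0], [1161.0, 87.0], [1015.0, 107.0], [917.0, 121.0]]
(260, 350) [[301.0, 201.0], [298.0, 202.0], [295.0, 203.0], [294.0, 204.0]]
(110, 295) [[327.0, 560.0], [320.0, 510.0], [314.0, 460.0], [310.0, 427.0]]
wristcal {'fx': 285.747, 'fy': 285.747, 'cx': 259.513, 'cy': 195.171, 'R': [[0.373, -0.928, -0.001], [-0.888, -0.358, 0.289], [-0.269, -0.107, -0.957]], 't': [-548.845, -37.481, 378.69]}
```

```bash
python3 -m creep '[[[0,0,0,0,-0.05,-0.02,0.085],[0,0,0,0,-0.05,-0.02,0.085],[0,0,0,0,-0.05,-0.02,0.085],[0,0,0,0,0,-0.01,0.085],[-0,0,-0.14,0.055,-0.004,0,0.085],[0,0,-0.14,0.055,-0.004,0,0.085],[0,0,0,0,0,0,0.085]]]'
```

```text
time: 0.98
ee_pos: [247.1, -314.4, 319.8]
ee_rot: [[0.784, 0.621, 0.0], [0.621, -0.784, 0.001], [0.001, -0.0, -1.0]]
force: [-0.8, -0.8, -0.4]
width: 0.996
grip_force: 0.0
```

```bash
python3 -m creep '[[[0,0,-0.14,0.056,-0.004,0,0.085],[0,0,-0.14,0.056,-0.004,0,0.085],[0,0,-0.14,0.056,-0.004,0,0.085],[0,0,-0.14,0.056,-0.004,0,0.085],[0,0,-0.14,0.056,-0.004,0,0.085],[0,0,-0.14,0.056,-0.004,0,0.085],[0,0,-0.14,0.056,-0.004,0,0.085],[0,0,-0.14,0.056,-0.004,0,0.085],[0,0,-0.14,0.056,-0.004,0,0.085],[0,0,-0.14,0.056,-0.004,0,0.085],[0,0,0,0,0,0,0.085]]]'
python3 -m creep '[[[0,0,0,0,0.05,0,0.085],[0,0,0,0,0.05,0,0.085],[0,0,0,0,0.04,0,0.085],[0,0,0,0,0,0,0.085],[0,0,0,0,0,0,0.085]]]'
python3 - <<'E'
from h import *
c=bot.calibration('wrist');f=bot.grab_frame('wrist');cv2.imwrite('pics/w1.png',f[...,::-1])
print(bot.state()['joint_pos'])
E
```

```text
time: 2.35
ee_pos: [349.8, 192.6, 319.7]
ee_rot: [[-0.478, 0.878, -0.001], [0.878, 0.478, 0.0], [0.0, -0.0, -1.0]]
force: [-0.7, -0.6, 0.2]
width: 0.993
grip_force: 0.0
time: 2.98
ee_pos: [474.7, 255.1, 319.3]
ee_rot: [[-0.47, 0.882, -0.001], [0.882, 0.47, -0.001], [-0.0, -0.002, -1.0]]
force: [-0.8, -0.6, 0.1]
width: 0.992
grip_force: 0.0
[ 3.37968336e-01  2.29292323e-01  1.57371703e-01  1.49952801e+00
 -1.77422317e-04  1.41873772e+00]
```

View pics/w1.png

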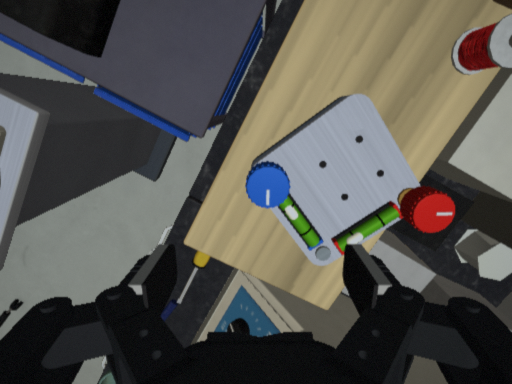

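The wrist view shows blue at (267,185) and red at (432,210). The vials are visible between them and the pivot at (322,252).

```bash
python3 - <<'E'
from h import *
c=bot.calibration('wrist');f=cv2.imread('pics/w1.png')[...,::-1].copy()
for k,b in (('red',(408,180,460,240)),('blue',(240,155,298,212))):
    ce,st=blob(f,k,b);print(k,ce,st,ray(c,*ce,211))
p=ray(c,322,252,180);print('pivot',p)
cv2.imwrite('pics/w1c.png',cv2.resize(f[155:270,245:460,::-1],None,fx=3.7,fy=3.7,interpolation=cv2.INTER_CUBIC))
E
```

```text
red [432.87838885 212.2439969 ] [ 413  191   42   42 1291] [611.11018167 315.58613217 211.        ]
blue [267.60663842 184.93785311] [ 246  164   44   44 1416] [473.73238646 269.8718583  211.        ]
pivot [561.16274644 227.04212541 180.        ]
```

View pics/w1c.png

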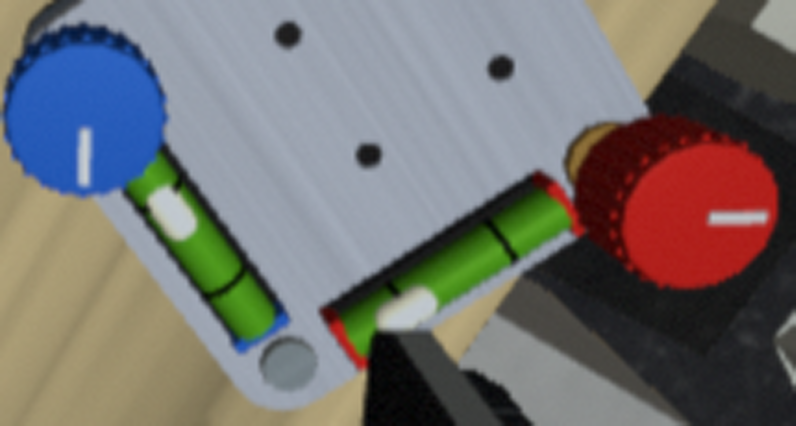

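Blue's lines are at (178,186) and (226,281) and its bubble is at (172,213). Red's lines are at (502,242) and (392,290), with its bubble around (405,308). I convert these to mm.

```bash
python3 - <<'E'
from h import *
W=bot.calibration('wrist');T=bot.calibration('top')
w=lambda u,v:ray(W,245+(u+.5)/3.7-.5,155+(v+.5)/3.7-.5,189)[:2]
t=lambda u,v:ray(T,200+(u+.5)/5.5-.5,160+(v+.5)/5.5-.5,189)[:2]
R=np.array([608.5,313.5]);B=np.array([473.5,268.5])
m=(R+B)/2;d=B-R;piv=m+np.array([-d[1],d[0]])/2;  piv2=m-np.array([-d[1],d[0]])/2
piv=min(piv,piv2,key=lambda p:p[1]);print('piv',piv)
for n,S,L in (('red',R,[('w line far',w(502,242)),('w line piv',w(392,288)),('w bub',w(407,308)),('w capP',w(344,338)),('w capS',w(558,204)),('t line',t(322,176)),('t bub',t(388,222)),('t capP',t(427,258)),('t capS',t(287,150))]),
 ('blue',B,[('w lineS',w(178,186)),('w lineP',w(226,281)),('w bub',w(172,213)),('w capP',w(262,332)),('t lineP',t(400,355)),('t bub',t(353,404)),('t capP',t(432,318))])):
    e=(S-piv)/np.linalg.norm(S-piv)
    for k,p in L: print(n,k,'along from pivot %.1f'%((p-piv)@e),'cross %.1f'%((p-piv)@[-e[1],e[0]]))
E
```

```text
piv [563.5 223.5]
red w line far along from pivot 66.3 cross 5.5
red w line piv along from pivot 36.7 cross 10.7
red w bub along from pivot 37.0 cross 3.5
red w capP along from pivot 19.1 cross 5.6
red w capS along from pivot 82.9 cross 6.5
red t line along from pivot 64.6 cross 4.5
red t bub along from pivot 34.9 cross 1.9
red t capP along from pivot 15.3 cross 3.0
red t capS along from pivot 80.9 cross 5.4
blue w lineS along from pivot 66.5 cross -6.6
blue w lineP along from pivot 37.4 cross -2.4
blue w bub along from pivot 61.3 cross -1.4
blue w capP along from pivot 19.6 cross -2.3
blue t lineP along from pivot 37.0 cross 1.2
blue t bub along from pivot 61.7 cross 0.5
blue t capP along from pivot 19.0 cross 0.8
```

Red bubble is at about -15 mm, so it needs about 0.93 rad clockwise. Blue is at about +10 mm, so it needs about 0.62 rad counterclockwise. Blue goes first.

```bash
python3 -m creep '[[[0,0,0,0.012,0.005,0.03,0.085],[0,0,0,0,0,0.03,0.085],[0,0,0,0,0,0.025,0.085],[0,0,0,0,0,0.018,0.085],[0,0,0,0,0,0,0.085],[0,0,0,0,0,0,0.085]]]' 30
python3 -m creep '[[[0,0,0,0,0,0,0.03],[0,0,0,0,0,0,0.03],[0,0,0,0,0,0,0.03],[0,0,0,0,0,0,0.03],[0,0,0,0,0,0,0.03],[0,0,0,0,0,0,0.03],[0,0,0,0,0,0,0.03],[0,0,0,0,0,0,0.03]]]' 30
```

```text
time: 3.78
ee_pos: [473.0, 269.1, 218.2]
ee_rot: [[-0.472, 0.882, 0.002], [0.882, 0.472, 0.001], [-0.0, 0.002, -1.0]]
force: [0.2, -0.6, -0.1]
width: 0.993
grip_force: 0.0
time: 4.78
ee_pos: [473.7, 269.8, 217.7]
ee_rot: [[-0.472, 0.881, 0.002], [0.881, 0.472, 0.001], [-0.0, 0.003, -1.0]]
force: [4.7, 3.8, 4.8]
width: 0.409
grip_force: 30.8
```

```bash
python3 -m creep '[[[0,0,-0.1,0,0,0,0.03],[0,0,-0.1,0,0,0,0.03],[0,0,-0.1,0,0,0,0.03],[0,0,-0.1,0,0,0,0.03],[0,0,-0.1,0,0,0,0.03],[0,0,-0.12,0,0,0,0.03],[0,0,0,0,0,0,0.03],[0,0,0,0,0,0,0.03],[0,0,0,0,0,0,0.03]]]'
python3 - <<'E'
from h import *
f=bot.grab_frame('wrist');g=bot.grab_frame('top')
a=cv2.resize(f[130:300,150:350,::-1],(400,340),interpolation=3)
b=cv2.resize(g[160:265,200:300,::-1],(400,420),interpolation=3)
o=np.zeros((420,800,3),np.uint8);o[:340,:400]=a;o[:,400:]=b;cv2.imwrite('pics/b1.png',o)
E
```

```text
time: 5.9
ee_pos: [473.4, 269.4, 217.7]
ee_rot: [[-0.897, 0.443, 0.002], [0.443, 0.897, 0.0], [-0.001, 0.001, -1.0]]
force: [1.1, 0.6, 6.8]
width: 0.409
grip_force: 30.9
```

View pics/b1.png

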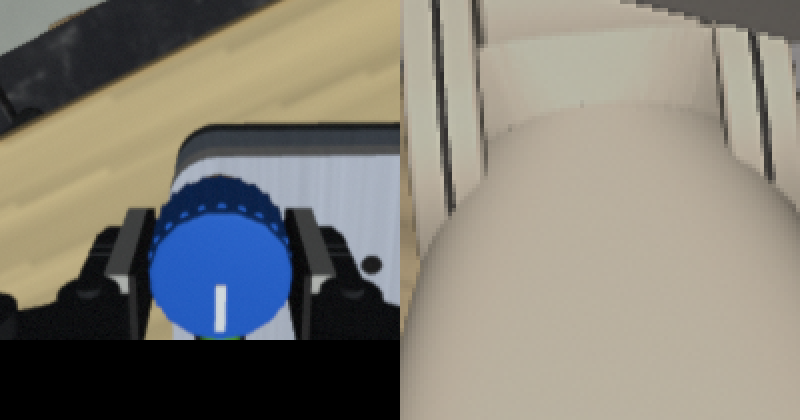

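The knob turned with the gripper: the white mark is still at (220,308) in the rotated tool view, and the grip held. Now I release, lift and move over red.

```bash
python3 -m creep '[[[0,0,0,0,0,0,0.085],[0,0,0,0,0,0,0.085],[0,0,0,0,0,0,0.085],[0,0,0,0,0,0,0.085],[0,0,0,0,0,0,0.085],[0,0,0,0,0,-0.025,0.085],[0,0,0,0,0,-0.04,0.085],[0,0,0,0,0,-0.04,0.085]]]'
python3 -m creep '[[[0,0,0,-0.034,0.033,0,0.085],[0,0,0,-0.034,0.033,0,0.085],[0,0,0,-0.034,0.034,0,0.085],[0,0,0,0,0,0,0.085],[0,0,0,0,0,0,0.085]]]'
python3 - <<'E'
from h import *
c=bot.calibration('wrist');f=bot.grab_frame('wrist')
cv2.imwrite('pics/w2.png',f[...,::-1])
h=cv2.cvtColor(f,cv2.COLOR_RGB2HSV)
m=cv2.inRange(h,(0,150,90),(8,255,255))|cv2.inRange(h,(172,150,90),(180,255,255))
n,_,st,ce=cv2.connectedComponentsWithStats(m);i=1+np.argmax(st[1:,4]);print(st[i],ce[i],ray(c,*ce[i],213))
E
```

```text
time: 7.0
ee_pos: [472.6, 269.2, 323.1]
ee_rot: [[-0.897, 0.443, -0.0], [0.443, 0.897, -0.0], [0.0, -0.0, -1.0]]
force: [1.4, -0.4, 0.9]
width: 1.0
grip_force: 0.0
time: 7.62
ee_pos: [608.4, 313.7, 321.4]
ee_rot: [[-0.897, 0.443, -0.001], [0.443, 0.897, -0.0], [0.001, -0.001, -1.0]]
force: [-0.7, 0.3, 0.0]
width: 0.995
grip_force: 0.0
[ 240  178   43   42 1362] [260.05066079 198.35168869] [607.18764423 314.9167256  213.        ]
```

View pics/w2.png

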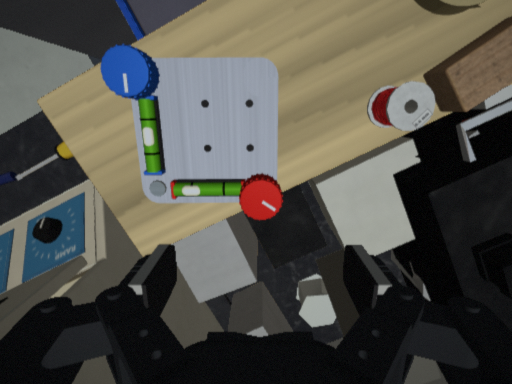

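Blue's bubble at (150,135) now sits between its lines, at about (150,121) and (151,152). Red's bubble is at (191,190), toward the pivot. The red knob's position is confirmed, so I go down and grip it.

```bash
python3 -m creep '[[[0,0,0,0.001,0,0.03,0.085],[0,0,0,0,0,0.03,0.085],[0,0,0,0,0,0.025,0.085],[0,0,0,0,0,0.02,0.085],[0,0,0,0,0,0,0.085],[0,0,0,0,0,0,0.085]]]' 30
python3 -m creep '[[[0,0,0,0,0,0,0.03],[0,0,0,0,0,0,0.03],[0,0,0,0,0,0,0.03],[0,0,0,0,0,0,0.03],[0,0,0,0,0,0,0.03],[0,0,0,0,0,0,0.03],[0,0,0,0,0,0,0.03],[0,0,0,0,0,0,0.03]]]' 30
```

```text
time: 8.43
ee_pos: [607.5, 314.3, 218.9]
ee_rot: [[-0.897, 0.443, 0.002], [0.443, 0.897, 0.001], [-0.001, 0.002, -1.0]]
force: [-0.4, -0.8, 0.1]
width: 0.992
grip_force: 0.0
time: 9.43
ee_pos: [608.0, 314.6, 217.5]
ee_rot: [[-0.897, 0.443, 0.001], [0.443, 0.897, 0.001], [-0.001, 0.001, -1.0]]
force: [0.9, 2.3, 6.5]
width: 0.412
grip_force: 30.5
```

```bash
python3 -m creep '[[[0,0,0.1,0,0,0,0.03],[0,0,0.1,0,0,0,0.03],[0,0,0.1,0,0,0,0.03],[0,0,0.1,0,0,0,0.03],[0,0,0.1,0,0,0,0.03],[0,0,0.1,0,0,0,0.03],[0,0,0.11,0,0,0,0.03],[0,0,0.11,0,0,0,0.03],[0,0,0.11,0,0,0,0.03],[0,0,0,0,0,0,0.03],[0,0,0,0,0,0,0.03],[0,0,0,0,0,0,0.03]]]'
python3 -m creep '[[[0,0,0,0,0,0,0.085],[0,0,0,0,0,0,0.085],[0,0,0,0,0,0,0.085],[0,0,0,0,0,0,0.085],[0,0,0,0,0,0,0.085],[0,0,0,0,0,-0.025,0.085],[0,0,0,0,0,-0.04,0.085],[0,0,0,0,0,-0.04,0.085],[0,0,0,0.02,-0.055,0,0.085],[0,0,0,0.02,-0.055,0,0.085],[0,0,0,0,0,0,0.085],[0,0,0,0,0,0,0.085]]]'
python3 - <<'E'
from h import *
f=bot.grab_frame('wrist');cv2.imwrite('pics/w3.png',cv2.resize(f[50:290,130:450,::-1],(800,600),interpolation=3))
E
```

```text
time: 10.92
ee_pos: [607.9, 314.6, 217.5]
ee_rot: [[-0.181, 0.983, 0.001], [0.983, 0.181, 0.001], [0.001, 0.001, -1.0]]
force: [0.8, 3.3, 6.1]
width: 0.408
grip_force: 30.6
time: 12.42
ee_pos: [492.4, 333.8, 322.5]
ee_rot: [[-0.181, 0.983, 0.001], [0.983, 0.181, 0.0], [0.0, 0.001, -1.0]]
force: [-0.2, 0.2, -0.3]
width: 0.995
grip_force: 0.0
```

View pics/w3.png

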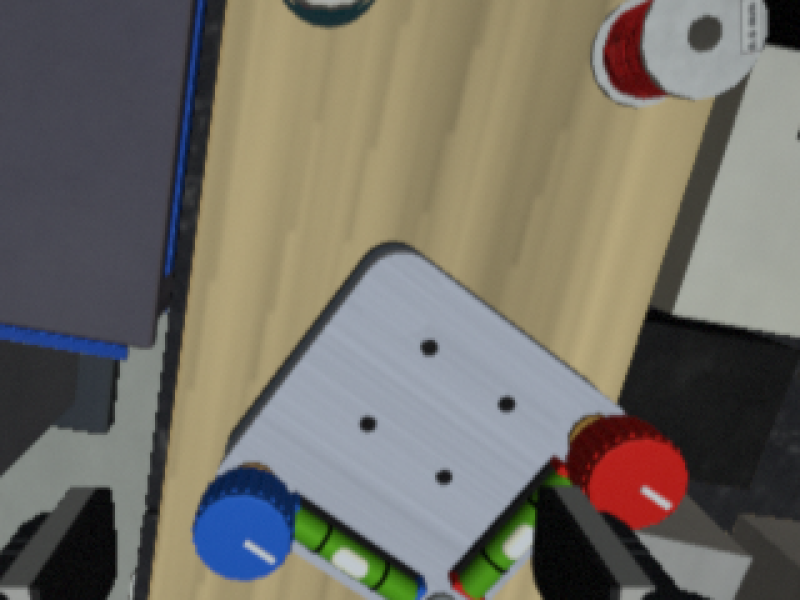

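Blue's bubble at (351,561) is centred between (322,538) and (382,572). Red's at (518,540) looks centred, but a finger hides one line, so I back off for one clear look.

```bash
python3 -m creep '[[[0,0,0,-0.04,-0.03,0,0.085],[0,0,0,-0.04,0,0,0.085],[0,0,0,0,0,0,0.085],[0,0,0,0,0,0,0.085]]]'
python3 - <<'E'
from h import *
f=bot.grab_frame('wrist');c=bot.calibration('wrist')
# centre crop on vial region
R=np.array(c['R']);p=R@np.array([545,262,189])+np.array(c['t']);u,v=int(c['cx']+c['fx']*p[0]/p[2]),int(c['cy']+c['fy']*p[1]/p[2]);u=max(u,80);v=max(min(v,324),60)
print(u,v);cv2.imwrite('pics/w4.png',cv2.resize(f[v-60:v+60,u-80:u+80,::-1],(800,600),interpolation=3))
E
```

```text
time: 12.98
ee_pos: [478.3, 249.4, 321.6]
ee_rot: [[-0.179, 0.984, -0.0], [0.984, 0.179, 0.0], [0.0, -0.0, -1.0]]
force: [0.1, -0.2, -0.7]
width: 0.999
grip_force: 0.0
333 192
```

View pics/w4.png

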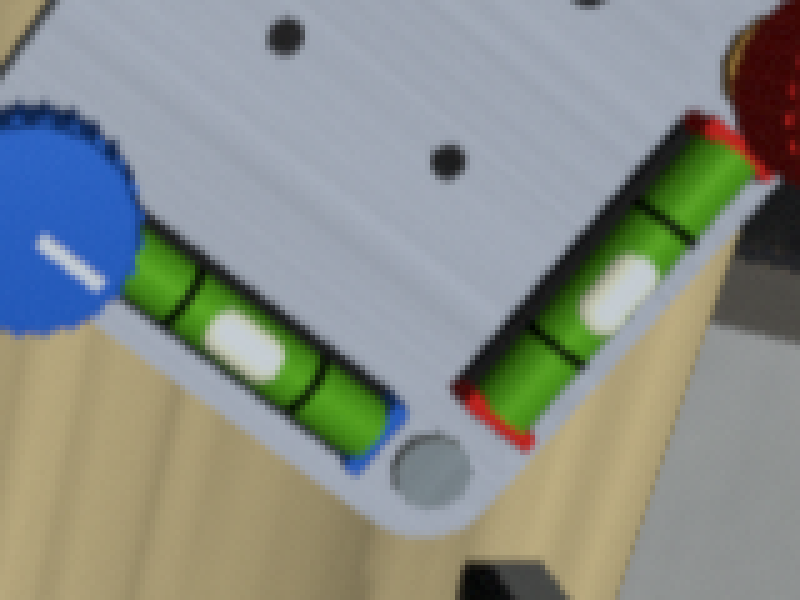

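Both bubbles lie clear between their lines. Red is at (620,293) between lines at (665,222) and (556,345). Blue is at (246,347) between lines at (187,297) and (310,385).

```bash
python3 -c "
from rig import bot
print(bot.hand_in())"
```

```text
the job is handed in; nothing more can be done
None
```

I turned the red screw about 0.93 rad clockwise and the blue about 0.62 rad counterclockwise; the last picture showed both bubbles between their black lines and the gripper clear, and I handed the job in at about 13 s.

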